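# Load a milk-sample canister into the bench reader

### The job

With the fingertips, push the orange-banded sample canister up its lane of the reader's ramp until it drops into the groove against the stop; never pick it up, and keep a finger behind it so that it neither rolls back nor runs ahead. Once it is seated there, and not before, press the green start button down and let it go. Leave the blue-banded canister and everything else on the bench as it is.

Things in the scene. Friction and masses are not known exactly. Their poses are not given: they have to be found in the camera images.
- deck: Fixed ramp of the reader, tilted 7 degrees, origin on its sloping surface about 30 mm above the bench, midway across. x points uphill along the lanes, y across, z square out of the surface. Two lanes 111 mm wide centred at y = +58 and -58 mm; white rails 10 mm thick, 14 mm high divide and flank them. A canister at the foot has its axis at x = -65, z = 27.5 mm; seated, at x = 85, z = 22.5 mm.
- deck_lip (a point): Lower end of the ramp (deck x = -90 mm, y = 0, z = 0): a blue lip across both lanes, 4 mm thick (x -90 to -86) and 9 mm high, which keeps the canisters from rolling off.
- deck_stop (a point): Foot of the blue stop across the top of both lanes (deck x = 113 mm, y = 0, z = 0). Its face looks downhill, 39 mm high; the white reader housing behind it is 46 mm high. Before it the deck steps down 5 mm at x = 68.5 mm into a dark cross groove 44.5 mm long, where a canister stays by itself.
- orange_canister_center (a point): Centre of the orange-banded sample canister to be loaded: a white, free-rolling cylinder of 55 mm diameter and 90 mm length, about 0.2 to 0.4 kg, with an orange band 20 mm wide at each end, lying across one of the two lanes (either one) with its axis along the deck's y. This point's axes turn as it rolls; its y is the cylinder's axis.
- blue_canister_center (a point): Centre of the blue-banded canister, of the same size, lying at the foot of the other lane; to be left there.
- start_top (a point): Centre of the top of the green start button, 36 mm across, on a low grey housing that stands on the bench beside the ramp, on either side. It is pressed straight down.
- start (a joint): Travel of the start button in m: 0 released, 0.006 fully down (about 5 N; springs back).
- pot_red: Bystander: sealed yoghurt pot with red band, 70 mm across, 51 mm high; origin under its centre. Beside the ramp.
- pot_green: Bystander: sealed yoghurt pot with green band, same size; origin under its centre. Beside the ramp.
- flask: Bystander: conical glass flask, 80 mm across, 130 mm high, to the left of the ramp; origin under its centre.
- amber: Bystander: amber reagent bottle, 72 mm across, 160 mm high, to the right of the ramp; origin under its centre.
- spatula: Bystander: spatula 200 mm long lying on the bench to the right of the robot.
There are look-alikes about, which are no part of the job. Of the things that look like the part that bears start_top, take the one that is farthest to the robot's left at the start.

How it is judged:
On the way, in this order (a step that is already met when the one before it is completed fails the run):
1. the orange-banded canister lies in the groove against the stop (x of orange_canister_center in the frame of deck between 0.081 and 0.09 m and z of orange_canister_center in the frame of deck between 0.018 and 0.025 m), for 0.2 s.
2. the start button is pressed down, with the canister seated (all of step 1 and value of joint start above 0.004 m), for 0.05 s.
At the end, for the whole second after the job is handed in: The orange-banded canister lies at rest in the groove against the stop (axis 81 to 90 mm up the deck, sunk in); the button was then pressed at least 4 mm and is released; the blue-banded canister is within 10 mm, other bystanders within 20 mm, of where they were (all of step 1 and linear speed of orange_canister below 0.02 m/s and value of joint start below 0.0015 m and distance of blue_canister_center from where it was at the start of the episode below 0.01 m and distance of each of pot_red, pot_green, flask, amber, spatula from where it was at the start of the episode below 0.02 m); the robot touches nothing.
It fails at once if the canister rolls freely: it moves on the slope faster than 0.15 m/s with no finger on it (rolling back, or sent up by a knock) (linear speed of orange_canister above 0.15 m/s and contact force between the fingers and orange_canister below 0.01 N and x of orange_canister_center in the frame of deck below 0.06 m).
It fails at once if the orange-banded canister is lifted more than 10 mm off the deck (z of orange_canister_center in the frame of deck above 0.0375 m).
It fails at once if the start button is pressed while the canister is not seated (value of joint start above 0.002 m and not (x of orange_canister_center in the frame of deck between 0.081 and 0.09 m and z of orange_canister_center in the frame of deck between 0.018 and 0.025 m)).
It fails at once if the blue-banded canister is moved more than 10 mm (distance of blue_canister_center from where it was at the start of the episode above 0.01 m).
It fails at once if another thing on the bench is moved more than 20 mm (distance of any of pot_red, pot_green, flask, amber, spatula from where it was at the start of the episode above 0.02 m).
It also fails if it takes over 54 s, if anything falls off the work surface, if the arm or the gripper's body presses on something with over 40 N, if the wrist force passes 120 N, or if a joint passes its speed limit or range.

### The arm

A 7-joint arm with a two-finger parallel gripper is mounted at the origin on the work surface. World frame = base frame: x ahead of the robot, y to its left, z up, the work surface at z = 0. Lengths are in m, angles in rad, forces in N, time in s.
With the tool pointing down it reaches from about 0.375 to 0.925 m from the base axis. Payload 3.1 kg.
Tool frame: the origin (TCP) lies on the centre line of the jaws, within the pads' length; the fingertips stand 19 mm ahead of it and the grasp point (between the pads) is the TCP; x points along the fingers, z is the direction in which the jaws open and shut, and the axes are right-handed (so a half turn about x gives the same grasp; the last joint's range is limited). The gripper opens to 85 mm and grips with 20 to 120 N. Pads are 22 mm wide; open, the fingers measure 114 mm over their backs; the gripper's body (76 mm by 85 mm) begins 54 mm behind the grasp point. The pads swing forward as they close: fully open they stand 13 mm farther back than shut.
Start: joints at [-0.098, 0.383, 0.044, 1.598, -0.018, 1.161, -0.05], TCP at [0.65, 0, 0.25] pointing down, gripper open.
Joint ranges: [-2.61, 2.61], [-0.41, 2.15], [-1.48, 1.57], [0, 2.5], [-1.57, 4.71], [0.05, 1.97], [-2.85, 2.85]. Speed limits (rad/s): [2.79, 2.79, 3.14, 3.14, 3.14, 3.14, 3.14].

### API

Orientations are given as a rotation vector (axis times angle).
In Python, from station import r gives the robot as it stands.
- The arm moves only by the tool carry_out, never from a script. Its arguments are lists of equal length, an entry for each row: "offset": the shift along the world's x, y, z in mm, a list of three; "rot": the turn, a rotation vector about the world's x, y, z in degrees, a list of three; "grip": the closure in counts, from 0 (fully open) to 255 (shut). A call has 1 to 12 rows; each row is the pose to reach, as a shift and turn from the pose commanded when the call began; what a row does not reach only later rows make up. A row lasts 1/8 s, in which the tool goes at most 62.5 mm and 10.7 degrees, less where a joint would pass 70% of its speed; a pose out of reach is approached as far as the arm can. A call with a gripper value outside its range is refused whole. The fingers move at their own pace and stop on an object; the grip force is fixed at half the most. Time passes only in rows, so rows that repeat a pose let the fingers close. It gives the time, the measured TCP pose, the force and the opening at its end, in the units of the state.
- r.sense(): the state, without advancing time (a new reading comes with each control period).
- r.camera(name): name is "scene" or "side" or "wrist"; returns a dict with "image" (420x560x3 uint8, red, green, blue), "fx", "fy", "cx", "cy" (pixels), "cam_to_world" (4x4, takes a point from camera to world coordinates). Camera axes: x right, y down, z forward; pixel columns grow to the right and rows downward; lengths in m; the calibration is good to about 2 mm. A picture is of the moment at which its call begins. There is no depth.
- r.close_job(): hands the job in, once; it reports no verdict.
The state is a dict: "t": time; "qpos": joint angles; "dq": joint speeds; "tau": joint torques, N m; "position": TCP position; "tool_rot": TCP orientation; "contact_force": force on the tool from outside, world axes, zero at the start; "moment": the same for the moment, N m; "gripper_width": finger opening in m.
Only numpy, scipy, OpenCV 4.12 (cv2) and the standard library are available. Lean on these libraries where they do the work, as an engineer would, in place of code of your own. Each camera call takes 0.05 s, during which the arm holds its last target. There are 200 camera calls.

## Working session

There is one attempt and no reset: what is moved stays moved. The work goes in short steps, Python scripts to look and compute and a tool call to move; the robot and the scene stay as the last step left them, time stands still between calls to the robot, and variables do not carry over. Pictures are saved under pics/ and viewed, about 8 in all and at most 12, crops included, and the job is handed in when it is done.

Besides the shell and the picture viewer there is one more tool, called as name(argument=value, ...) on one line, values as JSON. carry_out: Moves the arm, as the interface text tells. Its arguments: {"type":"object","properties":{"offset":{"type":"array","items":{"type":"array","items":{"type":"number"}}},"rot":{"type":"array","items":{"type":"array","items":{"type":"number"}}},"grip":{"type":"array","items":{"type":"number"}}},"required":["offset","rot","grip"]}

```bash
mkdir -p pics; ls
python3 - <<'E'
from station import r
import cv2,pickle,numpy as np
print(r.sense())
d={}
for n in("scene","side"):
    c=r.camera(n); d[n]=c; cv2.imwrite(f"pics/{n}0.png",c["image"][:,:,::-1])
    print(n,c["fx"],c["fy"],c["cx"],c["cy"],np.round(c["cam_to_world"],3).tolist())
pickle.dump(d,open("c0.pkl","wb"))
E
```

```text
pics
{'t': 0.0, 'qpos': array([-0.09780637,  0.38388112,  0.04384174,  1.59958563, -0.01791849,
        1.16117268, -0.04991572]), 'dq': array([-5.68445233e-04,  2.30908009e-03, -7.00298324e-04, -5.56486148e-05,
       -1.56452890e-03, -1.58447804e-03, -5.37453205e-04]), 'tau': array([-8.41360106e-04, -4.33466363e+01,  1.02427706e+00, -2.49513745e+01,
        1.06121189e-02,  1.12996699e-02, -5.17373280e-06]), 'position': array([6.49107762e-01, 1.09414312e-06, 2.48852001e-01]), 'tool_rot': array([-1.46389298e-04,  1.57344723e+00, -5.90051324e-05]), 'contact_force': array([-0.47466963,  0.76989435,  0.15223685]), 'moment': array([0.03398269, 0.05709962, 0.01196125]), 'gripper_width': 0.08512280691758241}
scene 433.60507919611695 433.60507919611695 280.3446119666401 202.96680331578008 [[-0.867, 0.308, -0.39, 1.055], [0.497, 0.569, -0.655, 0.786], [0.021, -0.762, -0.647, 0.843], [0.0, 0.0, 0.0, 1.0]]
side 393.97276185802656 393.97276185802656 266.05094112643786 212.0496177624501 [[0.993, -0.069, 0.094, 0.477], [-0.116, -0.675, 0.729, -0.886], [0.013, -0.735, -0.678, 0.869], [0.0, 0.0, 0.0, 1.0]]
```

View pics/scene0.png

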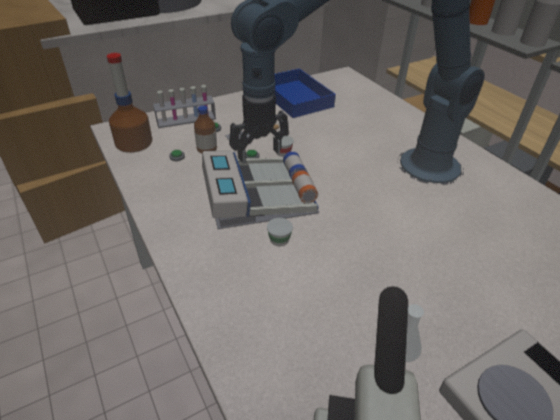

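View pics/side0.png

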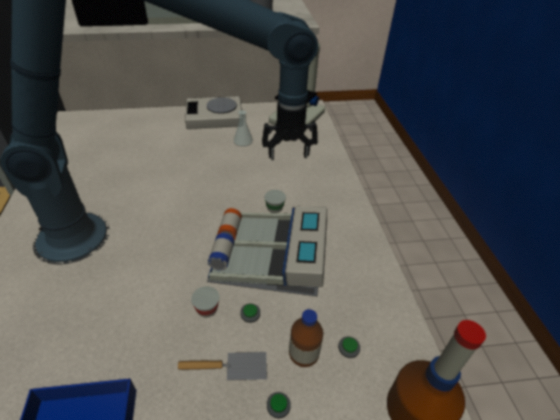

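Side view: the ramp is centred near (268,245), with the orange canister at (232,220) in the far (left) lane and blue at (220,255). There are three green button candidates at (250,312), (349,346) and (278,404). The green pot at (275,200) and red pot at (205,300) are not buttons. I'll check with close crops and cast rays.

```bash
cat > h.py <<'E'
import numpy as np,cv2
def ray(c,p):
    T=np.asarray(c["cam_to_world"]);d=T[:3,:3]@np.array([(p[0]-c["cx"])/c["fx"],(p[1]-c["cy"])/c["fy"],1]);return T[:3,3],d
def onplane(c,p,z):
    o,d=ray(c,p);return o+d*(z-o[2])/d[2]
def tri(c1,p1,c2,p2):
    A=np.zeros((3,3));b=np.zeros(3)
    for c,p in((c1,p1),(c2,p2)):
        o,d=ray(c,p);d=d/np.linalg.norm(d);M=np.eye(3)-np.outer(d,d);A+=M;b+=M@o
    return np.linalg.solve(A,b)
def proj(c,X):
    T=np.asarray(c["cam_to_world"]);q=T[:3,:3].T@(np.asarray(X)-T[:3,3]);return np.array([c["fx"]*q[0]/q[2]+c["cx"],c["fy"]*q[1]/q[2]+c["cy"]])
def blobs(c,lo,hi,amin=25):
    m=cv2.inRange(cv2.cvtColor(c["image"],cv2.COLOR_RGB2HSV),lo,hi);n,l,s,ce=cv2.connectedComponentsWithStats(m)
    return [(ce[i].round(1).tolist(),int(s[i,4]),s[i,:4].tolist()) for i in range(1,n) if s[i,4]>=amin]
E
python3 - <<'E'
import pickle;from h import *
d=pickle.load(open("c0.pkl","rb"))
a=cv2.resize(d["side"]["image"][180:420,180:380],None,fx=2.5,fy=2.5,interpolation=cv2.INTER_CUBIC)
b=cv2.resize(d["scene"]["image"][120:260,160:340],None,fx=4,fy=4,interpolation=cv2.INTER_CUBIC)
cv2.imwrite("pics/a.png",a[:,:,::-1]);cv2.imwrite("pics/b.png",b[:,:,::-1])
for n,zz in(("side",.02),("scene",.02)):
    for nm,lo,hi in(("green",(45,110,40),(80,255,255)),("orange",(3,140,120),(14,255,255)),("blue",(105,110,70),(125,255,255)),("cyan",(88,80,80),(104,255,255))):
        for x in blobs(d[n],lo,hi): print(n,nm,x,onplane(d[n],x[0],zz).round(3)[:2])
E
```

```text
side green ([249.9, 310.2], 123, [244, 305, 13, 12]) [ 0.512 -0.329]
side green ([349.4, 344.5], 154, [343, 338, 14, 14]) [ 0.735 -0.446]
side green ([278.4, 402.6], 235, [271, 394, 16, 18]) [ 0.552 -0.558]
side orange ([231.7, 210.4], 41, [226, 208, 12, 6]) [0.487 0.045]
side orange ([226.1, 226.7], 46, [220, 225, 12, 5]) [ 0.466 -0.027]
side blue ([224.6, 235.9], 63, [217, 233, 15, 8]) [ 0.46  -0.065]
side blue ([218.6, 255.4], 79, [211, 252, 16, 8]) [ 0.44 -0.14]
side blue ([309.0, 316.5], 156, [302, 310, 14, 14]) [ 0.656 -0.363]
side blue ([443.6, 374.0], 101, [432, 358, 28, 25]) [ 0.924 -0.538]
side blue ([84.4, 404.3], 2492, [21, 379, 109, 41]) [ 0.153 -0.517]
side cyan ([309.5, 220.6], 213, [302, 213, 15, 16]) [ 0.724 -0.026]
side cyan ([306.6, 251.3], 261, [299, 243, 16, 18]) [ 0.691 -0.151]
scene green ([251.4, 152.6], 29, [248, 151, 8, 5]) [ 0.513 -0.323]
scene orange ([299.9, 172.8], 32, [295, 171, 12, 6]) [ 0.429 -0.147]
scene orange ([306.8, 187.5], 39, [301, 185, 13, 6]) [ 0.45  -0.072]
scene blue ([297.4, 92.3], 1246, [275, 69, 60, 48]) [ 0.138 -0.636]
scene blue ([202.2, 108.7], 47, [198, 106, 9, 7]) [ 0.544 -0.687]
scene blue ([289.1, 153.9], 27, [284, 152, 12, 7]) [ 0.404 -0.256]
scene blue ([296.0, 167.0], 41, [290, 165, 14, 7]) [ 0.423 -0.18 ]
scene cyan ([219.6, 162.0], 164, [212, 156, 16, 13]) [ 0.63  -0.323]
scene cyan ([225.7, 185.5], 204, [218, 179, 17, 14]) [ 0.664 -0.199]
```

View pics/a.png

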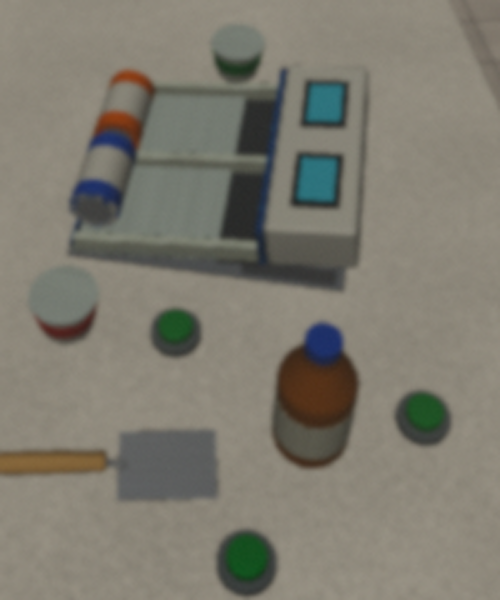

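View pics/b.png

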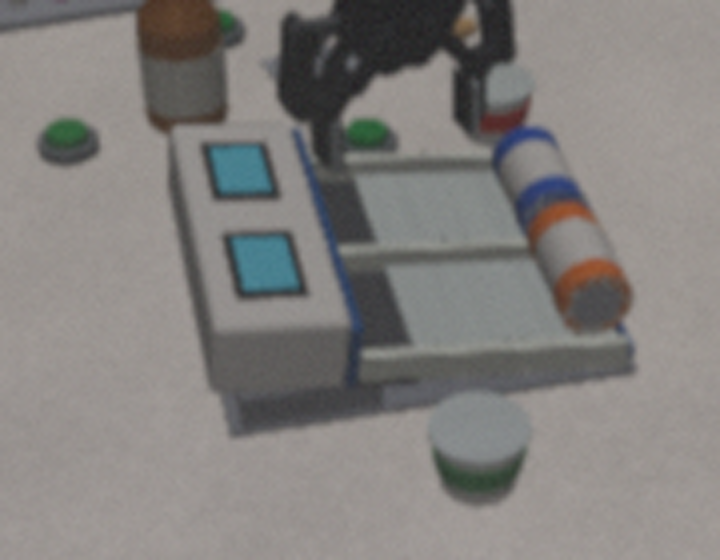

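The crops confirm it. Orange is in the left lane (crop a ≈ (125,110)). The button nearest the ramp, at side (250,310), is farthest left (y≈-0.33, against -0.45 and -0.56), so I'll use that one. Next I'll turn the jaws across the lane and look from above behind the ramp.

Run:
```python
import pickle;from h import *
d=pickle.load(open("c0.pkl","rb"));s,c=d["side"],d["scene"]
f=lambda n,p,q:print(n,tri(s,p,c,q).round(4), )
f("btn",(249.9,310.2),(251.4,152.6))
f("cyanL",(309.5,220.6),(225.7,185.5)); f("cyanR",(306.6,251.3),(219.6,162.0))
f("orL",(231.7,210.4),(306.8,187.5)); f("orR",(226.1,226.7),(299.9,172.8))
f("blL",(224.6,235.9),(296.0,167.0)); f("blR",(218.6,255.4),(289.1,153.9))
A=lambda x,y:(180+x/2.5,180+y/2.5); B=lambda x,y:(160+x/4,120+y/4)
f("stopTopL",A(286,70),B(357,328)); f("stopTopR",A(265,228),B(297,130))
```

```text
btn [ 0.512  -0.3267  0.0172]
cyanL [ 0.7016 -0.1054  0.0982]
cyanR [ 0.671  -0.2179  0.0979]
orL [ 0.4878 -0.0157  0.0743]
orR [ 0.4685 -0.0842  0.0755]
blL [ 0.4623 -0.1175  0.0733]
blR [ 0.4442 -0.1882  0.0737]
stopTopL [ 0.67   -0.0293  0.0815]
stopTopR [ 0.6063 -0.2642  0.0833]
```

carry_out(offset=[[-30,0,20],[-60,0,40],[-90,0,60],[-120,0,80],[-150,0,100],[-150,0,100],[-150,0,100],[-150,0,100],[-150,0,100]], rot=[[0,0,-10],[0,0,-20],[0,0,-30],[0,0,-40],[0,0,-50],[0,0,-60],[0,0,-70],[0,0,-80],[0,0,-80]], grip=[0,20,40,60,80,100,120,130,130])

```text
t: 1.23
position: [0.4996, -0.0, 0.3498]
tool_rot: [1.078, 1.288, -1.079]
contact_force: [0.5, 0.4, -0.1]
gripper_width: 0.0418
```

Run:
```python
from station import r
import cv2,pickle
s=r.sense();print(s["t"],s["position"],s["tool_rot"],s["gripper_width"],s["qpos"])
c=r.camera("wrist");pickle.dump(c,open("w1.pkl","wb"));print(c["cam_to_world"].round(3),c["fx"])
cv2.imwrite("pics/w1.png",c["image"][:,:,::-1])
```

```text
1.225 [ 4.99571345e-01 -1.85119157e-05  3.49775196e-01] [ 1.07762091  1.28829241 -1.07884451] 0.04184533797051499 [-0.20892516  0.0163597   0.12813658  1.8293979  -0.00215078  1.2969878
 -1.47441292]
[[ 0.176 -0.947 -0.269  0.568]
 [-0.984 -0.169 -0.049  0.012]
 [ 0.001  0.274 -0.962  0.474]
 [ 0.     0.     0.     1.   ]] 317.35342885508084
```

View pics/w1.png

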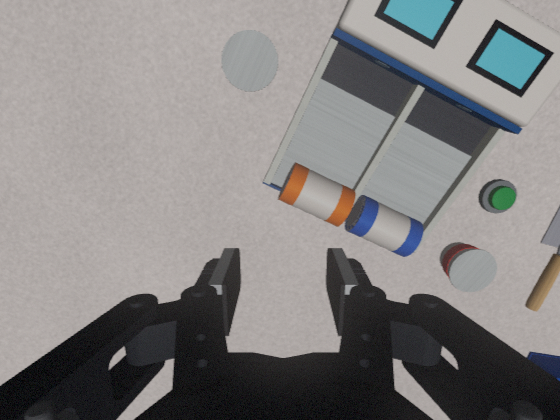

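The wrist view shows the orange canister at (318,195), blue at (385,226), the left lip corner at (265,183), the stop's left and right ends at (335,32) and (520,130), the button at (502,198), and the fingers at the bottom. Now I'll work out the deck frame and canister centre.

Run:
```python
import pickle;from h import *
c=pickle.load(open("w1.pkl","rb"))
o=blobs(c,(3,140,110),(16,255,255),100);b=blobs(c,(100,110,60),(125,255,255),100);g=blobs(c,(45,110,40),(80,255,255),100)
print(o,b,g)
hsv=cv2.cvtColor(c["image"],cv2.COLOR_RGB2HSV)
m=cv2.inRange(hsv,(3,140,110),(16,255,255));m[:140]=0;m[240:]=0
# centre by silhouette: min-area rect of both bands
pts=cv2.findNonZero(m);R=cv2.minAreaRect(pts);box=cv2.boxPoints(R);print("rect",R)
w=np.array([onplane(c,p,.0494) for p in box]);print(w.round(4));print("centre",onplane(c,R[0],.0494).round(4))
for i in range(4):
    e=w[(i+1)%4]-w[i];print(np.linalg.norm(e[:2]).round(4),np.degrees(np.arctan2(e[1],e[0])).round(1))
print("btn",onplane(c,g[0][0],.02).round(4))
sL=onplane(c,(335,32),.082);sR=onplane(c,(520,130),.082);print("stop",sL,sR,np.degrees(np.arctan2(*(sL-sR)[[1,0]])))
print("lipL",onplane(c,(265,183),.026))
```

```text
[([294.4, 184.4], 564, [280, 164, 28, 40]), ([342.6, 207.1], 522, [326, 187, 29, 39])] [([426.3, 80.7], 1618, [334, 28, 187, 106]), ([365.8, 217.9], 535, [349, 197, 29, 39]), ([411.2, 239.1], 480, [393, 219, 30, 37]), ([547.6, 363.1], 439, [528, 352, 32, 29])] [([503.1, 197.9], 415, [492, 187, 24, 23])]
rect ((318.6178894042969, 196.01480102539062), (69.4774169921875, 38.1956672668457), 25.602188110351562)
[[ 0.4613 -0.0017  0.0494]
 [ 0.512  -0.0152  0.0494]
 [ 0.4866 -0.1076  0.0494]
 [ 0.4338 -0.0966  0.0494]]
centre [ 0.474  -0.0547  0.0494]
0.0525 -14.9
0.0958 -105.4
0.054 168.3
0.0989 73.8
btn [ 0.5126 -0.3277  0.02  ]
stop [ 0.66768476 -0.02884121  0.082     ] [ 0.60362164 -0.27071791  0.082     ] 75.16534531691002
lipL [0.47410446 0.02130543 0.026     ]
```

carry_out(offset=[[-40,-20,-10],[-82,-39,-40],[-82,-39,-90],[-82,-39,-140],[-82,-39,-190],[-82,-39,-230],[-82,-39,-230]], rot=[[0,0,-8],[0,0,-16],[0,0,-25],[0,0,-25],[0,0,-25],[0,0,-25],[0,0,-25]], grip=[130,130,130,130,130,130,130])

```text
t: 2.15
position: [0.4146, -0.0391, 0.1175]
tool_rot: [1.393, 1.08, -1.405]
contact_force: [0.4, -0.2, -0.2]
gripper_width: 0.0421
```

Run:
```python
from station import r
import cv2,pickle
s=r.sense();print(s["t"],s["position"],s["tool_rot"],s["qpos"])
c=r.camera("wrist");pickle.dump(c,open("w2.pkl","wb"))
cv2.imwrite("pics/w2.png",c["image"][:,:,::-1])
```

```text
2.15 [ 0.4145856  -0.03905666  0.11751758] [ 1.39274177  1.07994053 -1.40537035] [-0.15026222  0.13168717  0.15226118  2.24795824 -0.02771967  0.77223452
 -1.80990048]
```

View pics/w2.png

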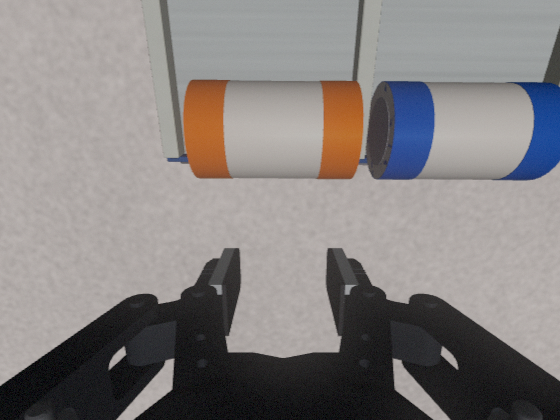

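Jaws are square to the canister (orange at (274,130), fingers centred at column 283). Now lowering behind it, shifted 3 mm to the left.

carry_out(offset=[[1,3,-20],[1,3,-40],[1,3,-55],[1,3,-66],[1,3,-66],[1,3,-66]], rot=[[0,0,0],[0,0,0],[0,0,0],[0,0,0],[0,0,0],[0,0,0]], grip=[130,130,130,130,130,130])

```text
t: 2.95
position: [0.42, -0.036, 0.0552]
tool_rot: [1.4, 1.073, -1.397]
contact_force: [-0.5, -0.2, -0.9]
gripper_width: 0.0416
```

Run:
```python
from station import r
import cv2,pickle
from h import *
s=r.sense();print(s["t"],s["position"],s["contact_force"])
c2=pickle.load(open("w2.pkl","rb"))
m=cv2.inRange(cv2.cvtColor(c2["image"],cv2.COLOR_RGB2HSV),(3,140,110),(16,255,255));x,y,w,h=cv2.boundingRect(cv2.findNonZero(m));print(x,y,w,h,onplane(c2,(x+w/2,y+h/2),.0494))
d={n:r.camera(n) for n in("side","scene","wrist")};pickle.dump(d,open("c3.pkl","wb"))
a=cv2.resize(d["side"]["image"][150:290,170:350],None,fx=3,fy=3,interpolation=cv2.INTER_CUBIC)
cv2.imwrite("pics/s3.png",a[:,:,::-1])
```

```text
2.95 [ 0.42004696 -0.03596343  0.05520543] [-0.49475537 -0.22286807 -0.88044824]
184 80 179 98 [ 0.47638715 -0.049958    0.0494    ]
```

View pics/s3.png

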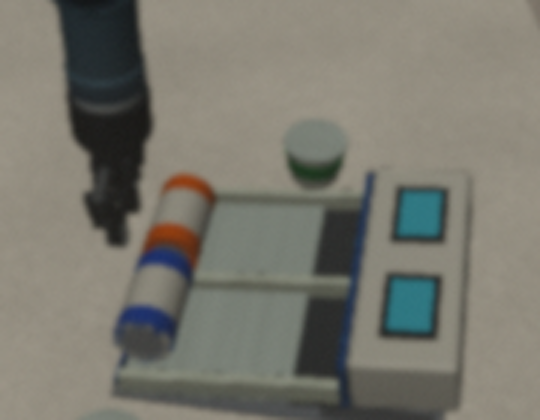

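The fingers are behind the canister, clear of it and below its axis. Starting a slow push up the slope.

carry_out(offset=[[5.8,-1.6,0.5],[10.6,-2.8,1.0],[14.5,-3.9,1.6],[17.4,-4.7,2.0],[20.3,-5.4,2.4],[23.2,-6.2,2.8],[26.1,-7.0,3.2],[29.0,-7.8,3.5],[32.8,-8.8,4.0],[36.7,-9.8,4.5],[40.6,-10.9,5.0],[44.4,-11.9,5.5]], rot=[[0,0,0],[0,0,0],[0,0,0],[0,0,0],[0,0,0],[0,0,0],[0,0,0],[0,0,0],[0,0,0],[0,0,0],[0,0,0],[0,0,0]], grip=[130,130,130,130,130,130,130,130,130,130,130,130])

```text
t: 4.6
position: [0.4638, -0.048, 0.0598]
tool_rot: [1.399, 1.074, -1.399]
contact_force: [-2.6, 0.7, 0.6]
gripper_width: 0.0417
```

Run:
```python
from station import r
import cv2,pickle
from h import *
s=r.sense();print(s["t"],s["position"],s["contact_force"])
c=r.camera("wrist");cv2.imwrite("pics/w4.png",c["image"][:,:,::-1])
print(blobs(c,(3,140,110),(16,255,255),100))
```

```text
4.6 [ 0.46376308 -0.04795347  0.05983038] [-2.6458101   0.69255711  0.64143806]
[([180.4, 192.7], 7532, [148, 126, 71, 134]), ([381.4, 194.0], 7526, [344, 127, 71, 134])]
```

View pics/w4.png

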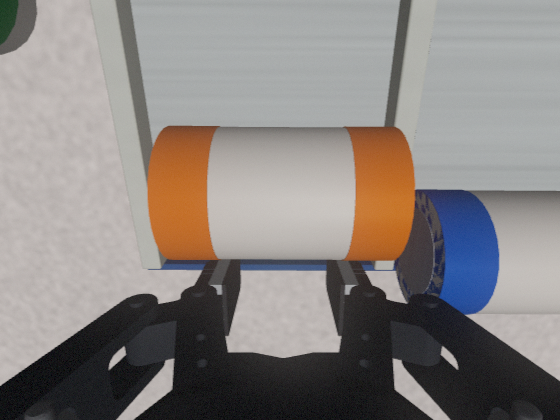

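Both fingers are square on the canister, with a steady push of about 2.7 N. It has advanced about 19 mm past the blue one. Carrying on.

carry_out(offset=[[3.9,-1.0,0.5],[8.2,-2.2,1.0],[13.0,-3.5,1.7],[17.9,-4.8,2.3],[22.7,-6.1,2.9],[27.5,-7.4,3.5],[32.4,-8.7,4.1],[37.2,-10.0,4.7],[42.0,-11.3,5.4],[46.9,-12.6,6.0],[51.7,-13.8,6.6],[56.0,-15.0,7.1]], rot=[[0,0,0],[0,0,0],[0,0,0],[0,0,0],[0,0,0],[0,0,0],[0,0,0],[0,0,0],[0,0,0],[0,0,0],[0,0,0],[0,0,0]], grip=[130,130,130,130,130,130,130,130,130,130,130,130])

```text
t: 6.15
position: [0.5198, -0.063, 0.0669]
tool_rot: [1.399, 1.074, -1.399]
contact_force: [-1.7, 0.3, 1.4]
gripper_width: 0.0422
```

Run:
```python
from station import r
import cv2,pickle
from h import *
s=r.sense();print(s["t"],s["position"],s["contact_force"])
c=r.camera("wrist");cv2.imwrite("pics/w5.png",c["image"][:,:,::-1])
print(blobs(c,(3,140,110),(16,255,255),100))
```

```text
6.15 [ 0.51983179 -0.06296159  0.06693827] [-1.71956179  0.34127952  1.38830428]
[([180.1, 193.6], 7443, [148, 128, 72, 133]), ([381.1, 193.8], 7410, [345, 128, 69, 133])]
```

carry_out(offset=[[3.9,-1.0,0.5],[8.2,-2.2,1.0],[13.0,-3.5,1.7],[17.9,-4.8,2.3],[22.7,-6.1,2.9],[27.5,-7.4,3.5],[32.4,-8.7,4.1],[36.2,-9.7,4.6],[40.1,-10.7,5.1],[43.0,-11.5,5.5],[45.9,-12.3,5.8],[48.3,-12.9,6.1]], rot=[[0,0,0],[0,0,0],[0,0,0],[0,0,0],[0,0,0],[0,0,0],[0,0,0],[0,0,0],[0,0,0],[0,0,0],[0,0,0],[0,0,0]], grip=[130,130,130,130,130,130,130,130,130,130,130,130])

```text
t: 7.7
position: [0.5682, -0.0759, 0.073]
tool_rot: [1.4, 1.073, -1.399]
contact_force: [-0.9, 0.2, -0.2]
gripper_width: 0.0419
```

Run:
```python
from station import r
import cv2,pickle
from h import *
s=r.sense();print(s["t"],s["position"],s["contact_force"])
c=r.camera("wrist");cv2.imwrite("pics/w6.png",c["image"][:,:,::-1])
print(blobs(c,(3,140,110),(16,255,255),100))
```

```text
7.7 [ 0.56817381 -0.07589996  0.07303281] [-0.89253207  0.17352485 -0.23123061]
[([180.2, 192.7], 7511, [148, 127, 70, 133]), ([381.0, 192.9], 7498, [344, 127, 70, 133])]
```

View pics/w6.png

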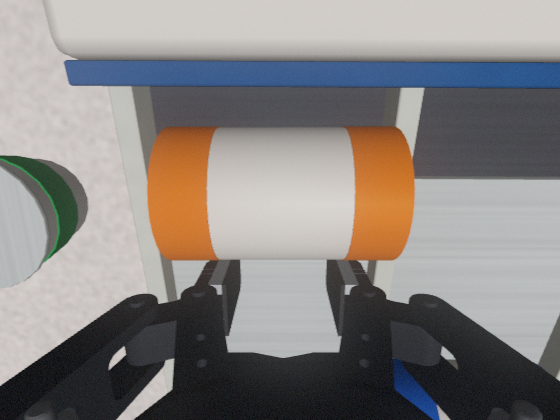

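The canister is still square at (280,193), at the edge of the groove (edge at row 178). Creeping forward.

carry_out(offset=[[2.4,-0.6,0.3],[4.8,-1.3,0.6],[7.2,-1.9,0.9],[9.7,-2.6,1.2],[12.1,-3.2,1.4],[14.5,-3.9,1.6],[16.4,-4.4,1.8],[18.4,-4.9,2.0],[20.3,-5.4,2.2],[22.2,-5.9,2.4]], rot=[[0,0,0],[0,0,0],[0,0,0],[0,0,0],[0,0,0],[0,0,0],[0,0,0],[0,0,0],[0,0,0],[0,0,0]], grip=[130,130,130,130,130,130,130,130,130,130])

```text
t: 9.0
position: [0.5837, -0.0804, 0.0744]
tool_rot: [1.394, 1.085, -1.411]
contact_force: [-13.1, 2.7, 11.8]
gripper_width: 0.042
```

Run:
```python
from station import r
import cv2,pickle
from h import *
s=r.sense();print(s["t"],s["position"],s["contact_force"])
c=r.camera("wrist");cv2.imwrite("pics/w7.png",c["image"][:,:,::-1])
print(blobs(c,(3,140,110),(16,255,255),100))
```

```text
9.0 [ 0.58373081 -0.08037465  0.07442683] [-13.10818645   2.70492039  11.76282409]
[([182.0, 194.9], 6632, [151, 136, 68, 120]), ([377.3, 195.9], 6581, [341, 136, 69, 121])]
```

View pics/w7.png

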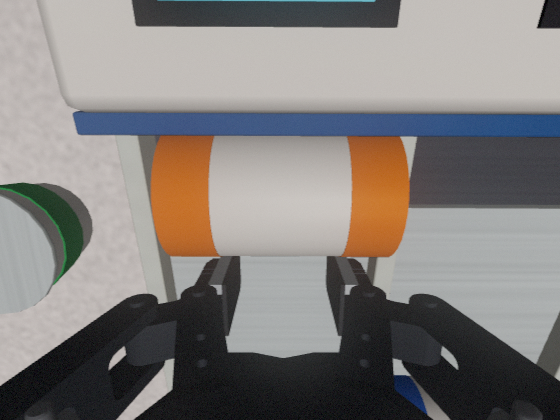

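The canister is against the stop and sunk: it looks smaller (256 px against 265), and the push force rose to 13 N. Backing off gently, then lifting and checking.

carry_out(offset=[[-2.9,0.8,0],[-5.8,1.6,0],[-8.7,2.3,0],[-13.5,3.6,0],[-20,5.4,0],[-29,7.8,0],[-29,7.8,20],[-29,7.8,60],[-29,7.8,110],[-29,7.8,160],[-29,7.8,180],[-29,7.8,180]], rot=[[0,0,0],[0,0,0],[0,0,0],[0,0,0],[0,0,0],[0,0,0],[0,0,0],[0,0,0],[0,0,0],[0,0,0],[0,0,0],[0,0,0]], grip=[130,130,130,130,130,130,130,130,130,130,130,130])

```text
t: 10.55
position: [0.5619, -0.0739, 0.2576]
tool_rot: [1.402, 1.071, -1.395]
contact_force: [0.7, 0.7, -0.1]
gripper_width: 0.0417
```

Run:
```python
from station import r
import cv2,pickle
from h import *
s=r.sense();print(s["t"],s["position"],s["contact_force"],s["qpos"])
d={n:r.camera(n) for n in("side","scene","wrist")};pickle.dump(d,open("c8.pkl","wb"))
cv2.imwrite("pics/w8.png",d["wrist"]["image"][:,:,::-1])
for n in d: print(n,blobs(d[n],(3,140,110),(16,255,255),20),blobs(d[n],(45,110,40),(80,255,255),60))
```

```text
10.55 [ 0.5619472  -0.07393287  0.25760072] [ 0.74828678  0.67560332 -0.14539392] [-0.10050026  0.21663275  0.18134924  1.80492935 -0.04355896  1.11881351
 -1.73695007]
side [([281.5, 212.8], 50, [275, 210, 14, 7]), ([278.4, 229.6], 64, [271, 227, 15, 6])] [([249.8, 310.2], 125, [244, 305, 13, 12]), ([349.5, 344.5], 156, [343, 338, 14, 14]), ([278.4, 402.6], 236, [270, 394, 17, 18])]
scene [([250.3, 176.4], 34, [245, 174, 14, 7]), ([256.8, 191.6], 55, [250, 189, 15, 7])] []
wrist [([242.4, 124.1], 1257, [231, 95, 24, 59]), ([321.3, 124.5], 1235, [309, 96, 24, 59])] [([511.1, 162.8], 751, [496, 148, 31, 31])]
```

View pics/w8.png

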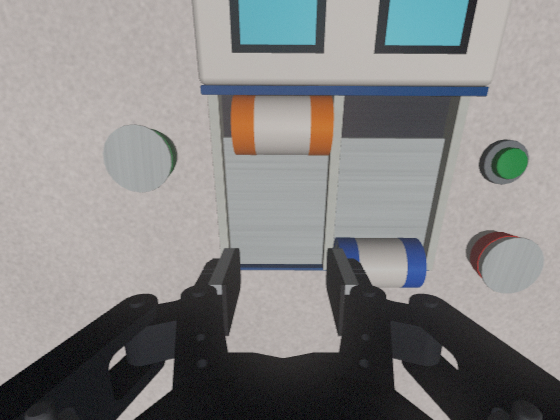

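The canister lies sunk under the stop at (283,124), blue is undisturbed at (380,262), and the button is at (511,163). Now a numeric check and the button and obstacle positions.

Run:
```python
import pickle;from h import *
d=pickle.load(open("c8.pkl","rb"));s,c,w=d["side"],d["scene"],d["wrist"]
for p,q,o in(((281.5,212.8),(256.8,191.6),[.4878,-.0157,.0743]),((278.4,229.6),(250.3,176.4),[.4685,-.0842,.0755])):
    e=tri(s,p,c,q)-o;print("moved along",e@[.966,-.259,0],"z",e[2])
p=onplane(w,(282,124.5),.0627);print("can",p)
print("btn",onplane(w,(511.1,162.8),.018),tri(s,(249.8,310.2),w,(511.1,162.8)))
c0=pickle.load(open("c0.pkl","rb"))
print("amber cap",tri(c0["side"],(309,316.5),c0["scene"],(202.2,108.7)), onplane(c0["side"],(309,316.5),.155))
print("redpot",onplane(w,(512,264),.051))
print([x for x in blobs(w,(100,110,60),(125,255,255),100)])
```

```text
moved along 0.14774102858167237 z 0.012254080818481061
moved along 0.15017351737072676 z 0.012238878036550133
can [ 0.62071508 -0.08907094  0.0627    ]
btn [ 0.5120364  -0.32891088  0.018     ] [ 0.51230124 -0.32820749  0.01904911]
amber cap [ 0.62760017 -0.44583508  0.15500664] [ 0.62758176 -0.44582411  0.155     ]
redpot [ 0.40612337 -0.30041616  0.051     ]
[([346.9, 90.2], 2509, [201, 86, 287, 10]), ([349.6, 248.7], 286, [339, 239, 20, 23]), ([415.1, 264.0], 807, [403, 240, 24, 47]), ([285.3, 268.2], 103, [241, 267, 81, 3])]
```

Seated: it moved about 149 mm along the deck and sank about 5 mm. Shutting the fingers and going above the button.

carry_out(offset=[[-9,-45,0],[-18,-90,0],[-27,-135,0],[-36,-180,0],[-44,-225,0],[-49,-254,0],[-49,-254,-40],[-49,-254,-90],[-49,-254,-140],[-49,-254,-180],[-49,-254,-185],[-49,-254,-185]], rot=[[0,0,0],[0,0,0],[0,0,0],[0,0,0],[0,0,0],[0,0,0],[0,0,0],[0,0,0],[0,0,0],[0,0,0],[0,0,0],[0,0,0]], grip=[255,255,255,255,255,255,255,255,255,255,255,255])

```text
t: 12.2
position: [0.5116, -0.3279, 0.07]
tool_rot: [1.399, 1.075, -1.4]
contact_force: [0.4, 0.3, -0.0]
gripper_width: 0.0001
```

Run:
```python
from station import r
import cv2
from h import *
s=r.sense();print(s["t"],s["position"],s["contact_force"],s["gripper_width"])
c=r.camera("wrist");cv2.imwrite("pics/w9.png",c["image"][:,:,::-1])
for b in blobs(c,(45,110,40),(80,255,255),60): print(b,onplane(c,b[0],.019))
```

```text
12.2 [ 0.5115892  -0.32792087  0.07004476] [ 0.39911062  0.30445889 -0.00879722] 6.211282893238696e-05
([282.0, 234.5], 1847, [253, 213, 59, 44]) [ 0.51496809 -0.32827352  0.019     ]
```

View pics/w9.png

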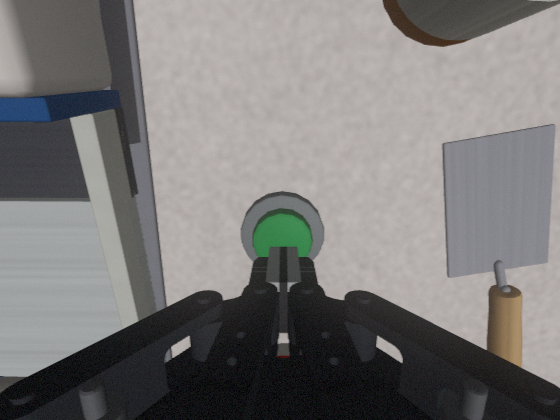

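The shut fingers sit centred over the button at (282,235). Pressing straight down.

carry_out(offset=[[0,0,-15],[0,0,-28],[0,0,-33],[0,0,-37],[0,0,-40],[0,0,-40],[0,0,-40]], rot=[[0,0,0],[0,0,0],[0,0,0],[0,0,0],[0,0,0],[0,0,0],[0,0,0]], grip=[255,255,255,255,255,255,255])

```text
t: 13.12
position: [0.512, -0.3278, 0.0348]
tool_rot: [1.401, 1.076, -1.399]
contact_force: [-8.2, 6.2, 25.4]
gripper_width: 0.0
```

25 N is well over the 5 N spring, so the button is bottomed. Letting go and lifting clear.

carry_out(offset=[[0,0,5],[0,0,15],[0,0,45],[0,0,90],[0,0,140],[0,0,190],[-10,40,210],[-20,80,210],[-20,80,210],[-20,80,210]], rot=[[0,0,0],[0,0,0],[0,0,0],[0,0,0],[0,0,0],[0,0,0],[0,0,0],[0,0,0],[0,0,0],[0,0,0]], grip=[255,255,255,255,255,255,255,255,255,255])

```text
t: 14.38
position: [0.4917, -0.2484, 0.2403]
tool_rot: [1.399, 1.073, -1.4]
contact_force: [0.0, -0.2, 0.8]
gripper_width: -0.0006
```

Run:
```python
from station import r
import cv2,pickle
from h import *
s=r.sense();print(s["t"],s["position"],s["contact_force"])
d={n:r.camera(n) for n in("side","scene","wrist")};c0=pickle.load(open("c8.pkl","rb"));ci=pickle.load(open("c0.pkl","rb"))
cv2.imwrite("pics/w10.png",d["wrist"]["image"][:,:,::-1])
for n,D in(("before",c0),("now",d)):
    for k in("side","scene"): print(n,k,[b[0] for b in blobs(D[k],(3,140,110),(16,255,255),20)],[b[0] for b in blobs(D[k],(45,110,40),(80,255,255),60)])
for n,D in(("init",ci),("now",d)): print(n,[b[0] for b in blobs(D["side"],(105,110,70),(125,255,255))][:3])
g=blobs(d["wrist"],(45,110,40),(80,255,255),60); print(g)
print([tri(d["side"],(249.8,310.2),d["wrist"],b[0]).round(4) for b in g])
```

```text
14.375 [ 0.49172454 -0.24836427  0.24026368] [ 0.00449426 -0.16369868  0.82441251]
before side [[281.5, 212.8], [278.4, 229.6]] [[249.8, 310.2], [349.5, 344.5], [278.4, 402.6]]
before scene [[250.3, 176.4], [256.8, 191.6]] []
now side [[281.3, 212.9], [278.0, 230.0]] [[249.8, 310.2], [349.4, 344.4], [278.3, 402.7]]
now scene [[250.2, 176.2], [256.7, 191.5]] []
init [[224.6, 235.9], [218.6, 255.4], [309.0, 316.5]]
now [[224.6, 236.1], [284.7, 260.2], [218.7, 255.6]]
[([553.4, 48.0], 391, [545, 29, 15, 36]), ([348.4, 146.0], 785, [333, 130, 32, 33])]
[array([ 0.5308, -0.4251,  0.1654]), array([ 0.5121, -0.3278,  0.0186])]
```

All checks are unchanged: orange seated, blue in place, button back up and the arm clear. Handing in.

```bash
python3 -c "
from station import r
print(r.close_job())"
```

```text
the job is handed in; nothing more can be done
None
```

I pushed the orange canister up the left lane with two spread fingertips until it dropped into the groove against the stop. I then pressed and released the green button nearest the ramp, the leftmost of three, and handed the job in after about 14.5 s of the 54 s allowed.

**Canister:** Before the press it had moved about 149 mm along the deck and sunk about 5 mm, against about 149.5 mm and 5 mm expected. Its pixels were unchanged to within half a pixel after the press.

**Button:** The press reached 25 N against the roughly 5 N spring, so I took it as bottomed. The travel itself can't be read directly. Afterwards its top measured 18.6 mm high, against 17 to 19 mm before, so it is released.

**Rest of the bench:** The blue canister stayed within about 0.2 px, and the amber bottle's cap only showed unmoved in earlier views. I did not measure the pots, flask and spatula again at the end. The arm passed clear of them by plan and finished with no contact force beyond noise (0.8 N).

**Failed check:** The last wrist picture could not be viewed because the limit of 12 was reached, so the final check was numeric only.

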